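# Air the slide drying box

## Task

Air the drying box that has the round glass window in its hatch. Press its hatch down once by the pad and let go so that it springs open, leave it standing open for about three seconds, then press it down again so that it stays latched shut when you let go. Leave the windowless box's hatch shut.

Things in the scene. Friction and masses are not known exactly. Their poses are not given: they have to be found in the camera images.
- drybox_pad (a point): Top centre of the grey press pad (28 mm disc) on the drying box's white hatch, which has a round window 64 mm across behind the pad. Box 180 x 120 mm, rim 115 mm high, fixed. Pad top 126 mm above the bench when shut, on the middle line, 112 mm before the hinge, 30 mm from the free edge. x: towards the hinge (the side away from the robot), y: along the hinge, z: up; tilts with the hatch.
- drybox_hatch (a joint): Its angle, rad: about 0 latched shut, 0.4 open (pad 43 mm higher, 13 mm nearer the hinge), -0.12 bottom stop. Push-push latch worked by the hatch itself: press the pad down from above to 10 mm below its shut height, let go. From shut it then springs open, from open it catches and rises back to 0. Acts at 7 mm below shut, not under 5 mm; firm stop at 13 mm. Spring 2 to 4 N all the way.
- vialbox_pad (a point): The same point on the other box, the vial box, to be left alone: the same white box, hatch (142 x 102 mm, 8 mm thick) and grey pad, but no window in the hatch. Same axes and sizes. The boxes stand left and right of each other in either order, each turned up to 0.35 rad, hinges away from the robot.
- vialbox_hatch (a joint): Angle of the vial box's hatch in rad, same latch and meaning: 0 latched shut. It must stay shut.

How it is judged:
By the outcome, as a careful person would: the job done as asked, in the order asked, and still so for the second after the job is handed in, with the robot touching nothing.
It also fails if it takes over 40 s, if anything falls off the work surface, if the arm or the gripper's body presses on something with over 40 N, if the wrist force passes 120 N, or if a joint passes its speed limit or range.

## Robot

A 6-joint arm with a two-finger parallel gripper is mounted at the origin on the work surface. World frame = base frame: x ahead of the robot, y to its left, z up, the work surface at z = 0. Lengths are in m, angles in rad, forces in N, time in s.
With the tool pointing down it reaches from about 0.35 to 0.775 m from the base axis. Payload 7.3 kg.
Tool frame: the origin (TCP) lies at the very end of the fingers, on their centre line; the grasp point (between the pads) lies 19 mm behind it (robot.tcp_to_grasp is the z of the grasp point in the tool frame, in m); z points along the fingers, y is the line along which they close (so a half turn about z gives the same grasp; the last joint's range is limited). The gripper opens to 92 mm and grips with 3 to 60 N. Pads are 19 mm wide; open, the fingers measure 130 mm over their backs; the gripper's body (75 mm by 190 mm) begins 47 mm behind the grasp point.
Start: joints at [-1.293, 0.342, 1.524, -0, 1.275, -0.146], TCP at [0.216, -0.479, 0.199] pointing down, gripper open.
Joint ranges: [-2.53, 2.53], [-0.77, 2.02], [0.04, 2.7], [-1, 4.14], [0.28, 2.66], [-3.11, 3.11]. Speed limits (rad/s): [2.57, 2.57, 3.14, 3.14, 3.14, 3.14].

## Interface

Orientations are given as [roll, pitch, yaw] about the fixed x, y, z axes, in that order (R = Rz(yaw) Ry(pitch) Rx(roll)).
In Python, from cell import monitor, read_camera, get_calibration, job, robot gives the robot as it stands. The module is installed in compiled form; this text tells all that it offers.
- The arm moves only by the tool send_rows, never from a script. Its argument "targets" is a list of rows, each an object with "translation": the shift along the tool's x, y, z in cm, a list of three; "spin": the turn about the tool's z in degrees; "jaw": the opening, from 0 (shut) to 1 (fully open). A call has exactly 5 rows; each row is the pose to reach, as a shift and turn from the pose commanded when the call began, along the tool's axes at that moment; what a row does not reach only later rows make up. A row lasts 1/10 s, in which the tool goes at most 50 mm and 8.59 degrees, less where a joint would pass 70% of its speed; a pose out of reach is approached as far as the arm can. A call with a gripper value outside its range is refused whole. The fingers move at their own pace and stop on an object; "force" is the grip in N (left out, the last holds). Time passes only in rows, so rows that repeat a pose let the fingers close, or fill a call up. It gives the time, the measured TCP pose, the force, the opening and the grip force at its end, in the units of the state.
- monitor.observe(): the state, without advancing time (a new reading comes with each control period).
- read_camera(name): name is "side" or "top" or "wrist"; returns (picture, depth): 400x640x3 uint8, red, green, blue; 400x640 float32, m along the optical axis (not along the pixel's ray), 0 where there is no reading.
- get_calibration(name): a dict with "intrinsics" (3x3 intrinsics, pixels), "origin" and "orientation" of the camera in the world; the wrist camera has in their place "hand_eye" (4x4, takes a point from camera to tool coordinates, whose origin is the TCP and whose axes are the flange's). Camera axes: x right, y up, looking along -z (the intrinsics and any distortion apply to the point x, -y, -z); pixel columns grow to the right and rows downward; lengths in m; the calibration is good to about 2 mm. A picture is of the moment at which its call begins: read the wrist's pose just before it. get_calibration takes no time and is no camera call.
- job.hand_in(): hands the job in; it is judged then, once.
The state is a dict: "time": time; "qpos": joint angles; "qvel": joint speeds; "joint_efforts": joint torques, N m; "tool_pos": TCP position; "tool_rot": TCP orientation; "contact_force": force on the tool from outside, world axes, zero at the start; "torque": the same for the moment, N m; "opening": finger opening in m; "grip_force": force on a finger pad.
Only numpy, scipy, OpenCV 4.12 (cv2) and the standard library are available. Lean on these libraries where they do the work, as an engineer would, in place of code of your own. Each camera call takes 0.05 s, during which the arm holds its last target. There are 200 camera calls.

## Working session

There is one attempt and no reset: what is moved stays moved. The work goes in short steps, Python scripts to look and compute and a tool call to move; the robot and the scene stay as the last step left them, time stands still between calls to the robot, and variables do not carry over. Pictures are saved under pics/ and viewed, at most 10 in all, crops included, and the job is handed in when it is done.

Besides the shell and the picture viewer there is one more tool, called after "Call:" as name(argument=value, ...), one argument or row to a line, values as JSON. send_rows: Moves the arm, as the interface text tells. Its arguments: {"type":"object","properties":{"targets":{"type":"array"},"force":{"type":"number"}},"required":["targets"]}

```bash
mkdir -p pics; cat > h.py <<'E'
import numpy as np, cv2
from cell import monitor, read_camera, get_calibration, job, robot
E
python3 - <<'E'
from h import *
s=monitor.observe(); print(s)
for n in("top","side"):
    p,d=read_camera(n); cv2.imwrite(f"pics/{n}0.png",p[:,:,::-1]); np.savez(f"{n}0.npz",p=p,d=d)
    print(n,get_calibration(n))
E
```

```text
{'time': 0.0, 'qpos': array([-1.29295651e+00,  3.42708990e-01,  1.52501231e+00, -2.66614243e-05,
        1.27540671e+00, -1.46008452e-01]), 'qvel': array([ 4.37962013e-04, -7.73945576e-05, -6.69828982e-04,  3.03354173e-03,
       -9.29171518e-04,  5.22240483e-04]), 'joint_efforts': array([ 1.01483653e-03, -4.31233478e+01, -2.44216472e+01,  7.17783440e-02,
        5.60102658e-02, -1.20362083e-04]), 'tool_pos': array([ 0.21580031, -0.47810171,  0.19815377]), 'tool_rot': array([-3.14006992e+00, -1.98156664e-04,  4.23855896e-01]), 'contact_force': array([0.34275988, 0.58372768, 0.15332374]), 'torque': array([-0.01460455,  0.06703062, -0.03234066]), 'grip_force': 0.0, 'opening': 0.09188806312299891}
top {'intrinsics': array([[382.29201391,   0.        , 321.85345023],
       [  0.        , 382.29201391, 191.12055843],
       [  0.        ,   0.        ,   1.        ]]), 'origin': array([0.46443865, 0.005531  , 1.05262002]), 'orientation': array([ 0.15310593, -0.00195551, -1.60033901])}
side {'intrinsics': array([[437.76864008,   0.        , 324.935679  ],
       [  0.        , 437.76864008, 202.37063612],
       [  0.        ,   0.        ,   1.        ]]), 'origin': array([0.01381949, 0.53154962, 0.84321537]), 'orientation': array([ 0.86008852, -0.00860512, -2.30577761])}
```

View pics/top0.png

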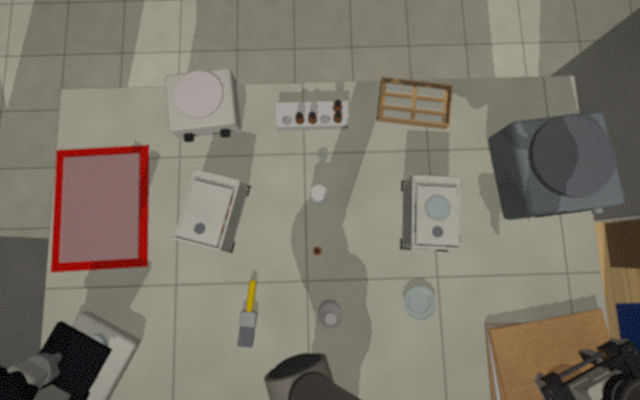

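View pics/side0.png

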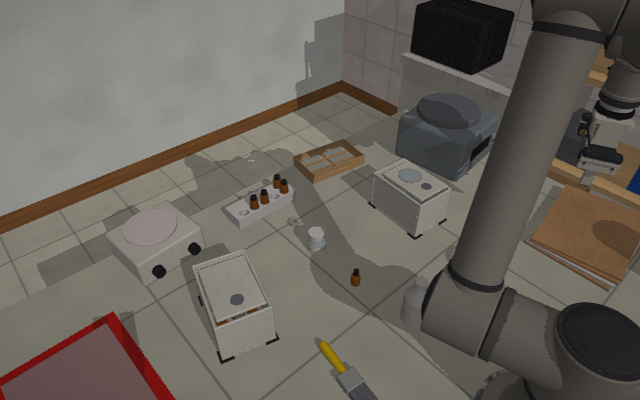

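The top view shows the windowed box on the right, with its window near (437,207) and pad near (437,232). The windowless box is on the left, with its pad near (199,228). In the side view the target pad is near (426,186) and the other pad near (237,299).

```bash
cat >> h.py <<'E'
from scipy.spatial.transform import Rotation as R
def ray(n,uv):
    c=get_calibration(n);K=c["intrinsics"];q=R.from_euler("xyz",c["orientation"]).as_matrix()
    u,v=uv;return c["origin"],q@np.array([(u-K[0,2])/K[0,0],-(v-K[1,2])/K[1,1],-1])
def onz(n,uv,z):
    o,d=ray(n,uv);return o+d*(z-o[2])/d[2]
def blob(p,c,r=11,thr=None):
    g=p[c[1]-r:c[1]+r+1,c[0]-r:c[0]+r+1].mean(2)
    thr=thr or (g[r-1:r+2,r-1:r+2].mean()+np.median(g))/2
    n,l,s,ce=cv2.connectedComponentsWithStats((g<thr).astype(np.uint8))
    k=l[r,r];return ce[k]+np.array(c)-r,s[k]
E
python3 - <<'E'
from h import *
for nm,seeds in(("dry",dict(top=(437,232),side=(426,186))),("vial",dict(top=(199,228),side=(237,299)))):
    rs=[]
    for n,c in seeds.items():
        z=np.load(n+"0.npz");b,s=blob(z["p"],c);o,d=ray(n,b);rs.append((o,d))
        dep=np.median(z["d"][c[1]-2:c[1]+3,c[0]-2:c[0]+3])
        print(nm,n,b,s,"onz",onz(n,b,.126).round(4),"depth",(o+d*dep).round(4))
    (o1,d1),(o2,d2)=rs
    t=np.linalg.lstsq(np.c_[d1,-d2],o2-o1,rcond=None)[0]
    print("tri",(o1+d1*t[0]).round(4),(o2+d2*t[1]).round(4))
z=np.load("top0.npz")["p"]
print(onz("top",(437,207),.12))
c=cv2.resize(z[160:260,390:490],(800,600)[1:]*2,interpolation=cv2.INTER_CUBIC);cv2.imwrite("pics/c.png",c[:,:,::-1])
E
```

```text
dry top [437.11578947 231.32631579] [ 6  5 11 11 95] onz [ 0.501  -0.2758  0.126 ] depth [ 0.5009 -0.2753  0.1277]
dry side [425.81666667 186.1       ] [ 6  8 11  7 60] onz [ 0.5004 -0.2747  0.126 ] depth [ 0.5005 -0.2748  0.1259]
tri [ 0.501  -0.2762  0.1248] [ 0.5012 -0.276   0.1248]
vial top [199.34736842 227.96842105] [ 6  6 11 11 95] onz [0.526  0.2979 0.126 ] depth [0.5259 0.2975 0.1271]
vial side [236.53076923 299.22307692] [  4   6  14  12 130] onz [0.5251 0.2986 0.126 ] depth [0.5238 0.2992 0.1278]
tri [0.526  0.2983 0.1248] [0.526  0.2982 0.1248]
[ 0.56056146 -0.28184613  0.12      ]
```

View pics/c.png

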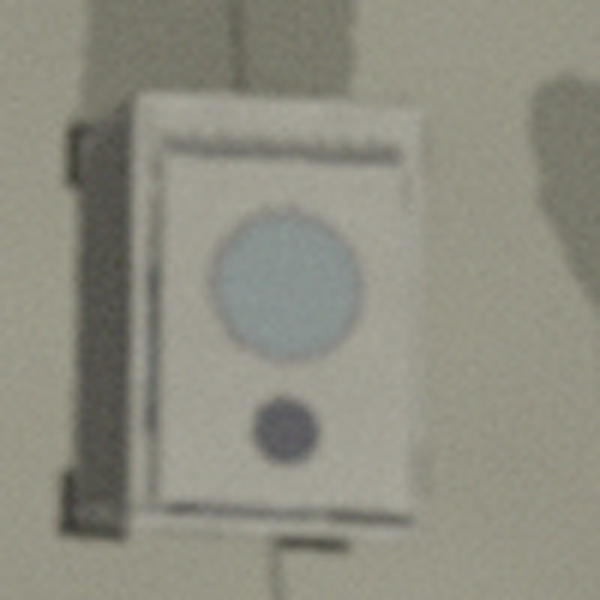

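The pad fix agrees across both views and the depth: (0.501, -0.2755), height 0.125 against the 0.126 given, with the window behind it. The box yaw is about -0.1. I'll move above it with the fingers closed and turned along the hinge.

Call:
send_rows(
  targets=[
    {"translation": [0, 0, -3], "spin": 6, "jaw": 0},
    {"translation": [4, -0.8, -5], "spin": 12, "jaw": 0},
    {"translation": [8, -1.6, -5], "spin": 18, "jaw": 0},
    {"translation": [12, -2.4, -5], "spin": 24, "jaw": 0},
    {"translation": [16, -3.2, -5], "spin": 30, "jaw": 0},
  ],
  force=20,
)

```text
time: 0.6
tool_pos: [0.3496, -0.3825, 0.2487]
tool_rot: [-3.141, 0.0, -0.105]
contact_force: [0.6, -1.1, 0.9]
opening: 0.0564
grip_force: 0.0
```

```bash
cat >> h.py <<'E'
def to(x,y,z):
    s=monitor.observe();m=R.from_euler("xyz",s["tool_rot"]).as_matrix()
    return (m.T@(np.array([x,y,z])-s["tool_pos"])*100).round(2)
def st():
    s=monitor.observe()
    print(round(s["time"],2),s["tool_pos"].round(4),s["tool_rot"].round(3),s["contact_force"].round(2),s["opening"].round(4))
E
python3 -c "
from h import *
st();print(to(.501,-.2755,.18))
z=np.load('top0.npz')['p'].astype(int)
m=((z[...,2]-z[...,0])>8).astype(np.uint8);m[:,:400]=0;m[:,480:]=0;m[:180]=0;m[235:]=0
n,l,s,c=cv2.connectedComponentsWithStats(m);k=1+s[1:,4].argmax();w=onz('top',c[k],.123);print(s[k],c[k],w,np.arctan2(w[1]+.2755,w[0]-.501))
"
```

```text
Traceback (most recent call last):
  File "h.py", line 19, in st
    print(round(s["time"],2),s["tool_pos"].round(4),s["tool_rot"].round(3),s["contact_force"].round(2),s["opening"].round(4))
                                                                                                       ^^^^^^^^^^^^^^^^^^
AttributeError: 'float' object has no attribute 'round'
```

```bash
sed -i 's/s\["opening"\].round(4)/round(s["opening"],4)/' h.py
python3 -c "
from h import *
st();print(to(.501,-.2755,.18))
z=np.load('top0.npz')['p'].astype(int)
m=((z[...,2]-z[...,0])>8).astype(np.uint8);m[:,:400]=0;m[:,480:]=0;m[:180]=0;m[235:]=0
n,l,s,c=cv2.connectedComponentsWithStats(m);k=1+s[1:,4].argmax();w=onz('top',c[k],.123);print(s[k],c[k],w,np.arctan2(w[1]+.2755,w[0]-.501))
"
```

```text
0.6 [ 0.3496 -0.3825  0.2487] [-3.141  0.    -0.105] [ 0.55 -1.11  0.86] 0.0564
[ 13.95 -12.22   6.87]
[435 205   2   1   2] [435.5 205. ] [ 0.56527403 -0.27762037  0.123     ] -0.03297764277789269
```

Call:
send_rows(
  targets=[
    {"translation": [3.5, -3.05, 0.5], "spin": 0, "jaw": 0},
    {"translation": [7, -6.1, 2], "spin": 0, "jaw": 0},
    {"translation": [10.5, -9.2, 4], "spin": 0, "jaw": 0},
    {"translation": [13.2, -11.6, 6.5], "spin": 0, "jaw": 0},
    {"translation": [13.95, -12.2, 8.5], "spin": 0, "jaw": 0},
  ],
)

```text
time: 1.1
tool_pos: [0.5017, -0.273, 0.1619]
tool_rot: [-3.14, 0.001, -0.096]
contact_force: [0.8, -0.7, -0.9]
opening: 0.0163
grip_force: 0.0
```

Call:
send_rows(
  targets=[
    {"translation": [0, 0, 1], "spin": 0, "jaw": 0},
    {"translation": [0, 0, 1.5], "spin": 0, "jaw": 0},
    {"translation": [0, 0, 1.5], "spin": 0, "jaw": 0},
    {"translation": [0, 0, 1.5], "spin": 0, "jaw": 0},
    {"translation": [0, 0, 1.5], "spin": 0, "jaw": 0},
  ],
)

```text
time: 1.6
tool_pos: [0.4995, -0.2771, 0.15]
tool_rot: [3.14, -0.002, -0.101]
contact_force: [0.4, -0.6, 0.2]
opening: 0.0005
grip_force: 0.0
```

```bash
python3 -c "
from h import *
st();print(to(.501,-.2755,.13))
p,d=read_camera('side');cv2.imwrite('pics/s1.png',cv2.resize(p[120:280,300:540,::-1],(720,480)))
"
```

```text
1.6 [ 0.4995 -0.2771  0.15  ] [ 3.14e+00 -2.00e-03 -1.01e-01] [ 0.38 -0.58  0.17] 0.0005
[ 0.13 -0.18  2.  ]
```

View pics/s1.png

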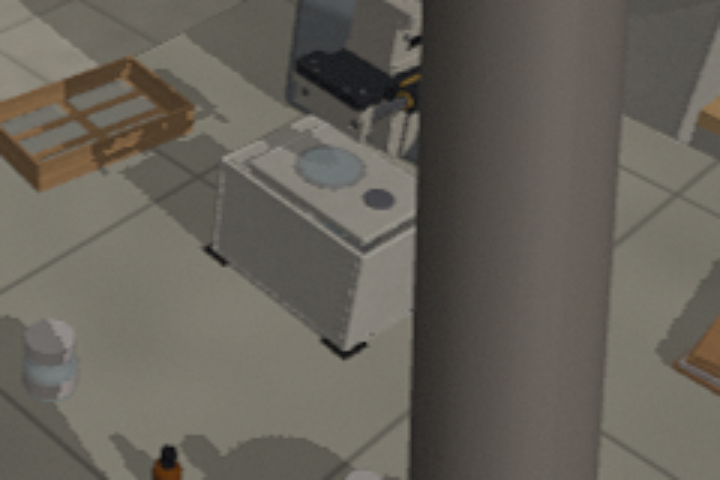

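The side crop shows the finger tips near crop (405,155), with the pad at (378,198). I'll check whether that matches where the TCP should project.

```bash
cat >> h.py <<'E'
def proj(n,P):
    c=get_calibration(n);K=c["intrinsics"];q=R.from_euler("xyz",c["orientation"]).as_matrix()
    a=q.T@(np.array(P)-c["origin"]);return K[0,2]-K[0,0]*a[0]/a[2],K[1,2]+K[1,1]*a[1]/a[2]
E
python3 -c "
from h import *
st();P=monitor.observe()['tool_pos']
u,v=proj('side',P);print('tcp in crop',(u-300)*3,(v-120)*3, 'top',proj('top',P))
p,d=read_camera('side')
cv2.imwrite('pics/s2.png',cv2.resize(p[130:210,390:470,::-1],(480,480),interpolation=2))
p,d=read_camera('top');cv2.imwrite('pics/t2.png',cv2.resize(p[160:280,380:500,::-1],(600,600)))
a=cv2.imread('pics/s2.png');b=cv2.resize(cv2.imread('pics/t2.png'),(320,480)); 
cv2.imwrite('pics/st2.png',np.hstack([a,b]))
"
```

```text
1.65 [ 0.4995 -0.277   0.1499] [ 3.141e+00 -2.000e-03 -1.010e-01] [-0.22 -0.76  0.41] 0.0005
tcp in crop 384.2546807146441 176.13968941332215 top (np.float64(440.68520780229056), np.float64(231.43919756186457))
```

View pics/st2.png

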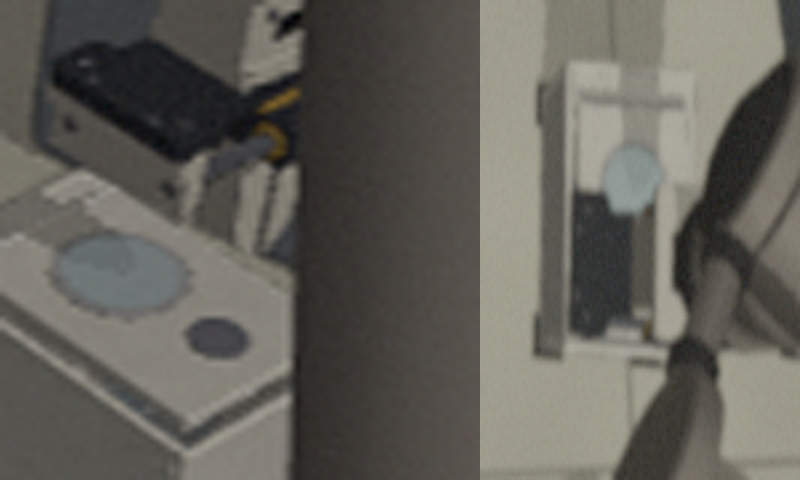

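```bash
python3 -c "
from h import *
p,d=read_camera('side')
for c in [(180,210),(195,190),(245,235),(258,245),(280,250),(120,130),(217,338),(228,300)]:
    u,v=390+c[0]/6,130+c[1]/6;o,r=ray('side',(u,v));print(c,(o+r*d[round(v),round(u)]).round(3))
p,dw=read_camera('wrist');cv2.imwrite('pics/w.png',p[:,:,::-1])
print(get_calibration('wrist'), monitor.observe()['qpos'])
"
```

```text
(180, 210) [ 0.473 -0.187  0.251]
(195, 190) [ 0.473 -0.194  0.257]
(245, 235) [ 0.491 -0.266  0.19 ]
(258, 245) [ 0.489 -0.276  0.181]
(280, 250) [ 0.599 -0.484  0.015]
(120, 130) [ 0.502 -0.18   0.276]
(217, 338) [ 0.499 -0.275  0.126]
(228, 300) [ 0.515 -0.303  0.123]
{'intrinsics': array([[342.92576414,   0.        , 322.88297292],
       [  0.        , 342.92576414, 201.64573103],
       [  0.        ,   0.        ,   1.        ]]), 'hand_eye': array([[-6.87579081e-05,  9.64962141e-01,  2.62389141e-01,
         7.14237083e-02],
       [ 9.99999381e-01,  3.57629888e-04, -1.05317406e-03,
         3.12466620e-04],
       [-1.11011130e-03,  2.62388906e-01, -9.64961569e-01,
        -1.86424707e-01],
       [ 0.00000000e+00,  0.00000000e+00,  0.00000000e+00,
         1.00000000e+00]])} [-6.39479610e-01  4.67060757e-01  1.47099755e+00 -8.37119321e-05
  1.20285287e+00  1.03144772e+00]
```

View pics/w.png

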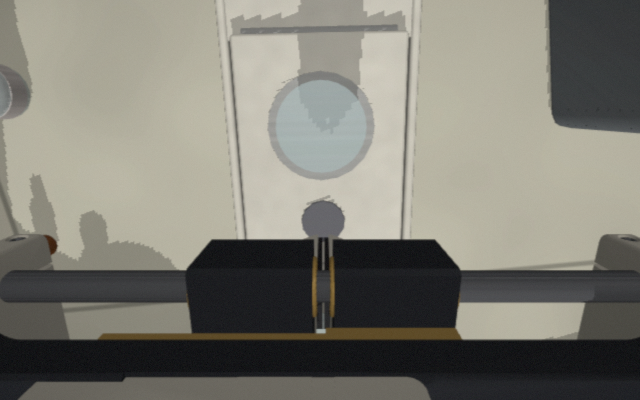

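The wrist view shows the pad at (322,222), in line with the finger tips at (322,240). The fingers look shorter than the nominal TCP, so I'll measure that from depth.

```bash
python3 -c "
from h import *
p,d=read_camera('wrist');c=get_calibration('wrist');K=c['intrinsics'];H=c['hand_eye']
for u,v in [(322,215),(322,230),(322,238),(322,242),(322,250),(322,270),(318,242),(318,260),(326,245),(270,245),(270,300),(322,310),(322,331)]:
    z=d[v,u];print((u,v),(H@[(u-K[0,2])/K[0,0]*z,-(v-K[1,2])/K[1,1]*z,-z,1])[:3].round(4))
"
```

```text
(322, 215) [ 0.0059 -0.      0.0221]
(322, 230) [-0.0037 -0.      0.0207]
(322, 238) [ 0.0105  0.0001 -0.0299]
(322, 242) [ 0.0104  0.0001 -0.0347]
(322, 250) [ 0.0099  0.0001 -0.0432]
(322, 270) [ 0.0316  0.0002 -0.1066]
(318, 242) [ 0.0102 -0.0018 -0.0343]
(318, 260) [ 0.0111 -0.0016 -0.0563]
(326, 245) [ 0.0102  0.0019 -0.0381]
(270, 245) [ 0.0368 -0.0135 -0.1026]
(270, 300) [ 0.0301 -0.0114 -0.1182]
(322, 310) [-0.1434 -0.0003  0.1475]
(322, 331) [-0.1679 -0.0003  0.1445]
```

Call:
send_rows(
  targets=[
    {"translation": [0.1, -0.1, 0.8], "spin": 0, "jaw": 0},
    {"translation": [0.15, -0.1, 1.6], "spin": 0, "jaw": 0},
    {"translation": [0.15, -0.1, 2.1], "spin": 0, "jaw": 0},
    {"translation": [0.15, -0.1, 2.1], "spin": 0, "jaw": 0},
    {"translation": [0.15, -0.1, 2.1], "spin": 0, "jaw": 0},
  ],
)

```text
time: 2.4
tool_pos: [0.5011, -0.2752, 0.1276]
tool_rot: [-3.141, 0.0, -0.1]
contact_force: [-1.0, -0.2, 0.3]
opening: 0.0004
grip_force: 0.0
```

Call:
send_rows(
  targets=[
    {"translation": [0, 0, 0.2], "spin": 0, "jaw": 0},
    {"translation": [0, 0, 0.4], "spin": 0, "jaw": 0},
    {"translation": [0, 0, 0.6], "spin": 0, "jaw": 0},
    {"translation": [0, 0, 0.6], "spin": 0, "jaw": 0},
    {"translation": [0, 0, 0.6], "spin": 0, "jaw": 0},
  ],
)

```text
time: 2.9
tool_pos: [0.5011, -0.2753, 0.1218]
tool_rot: [3.142, 0.0, -0.1]
contact_force: [0.1, 0.1, 0.9]
opening: 0.0009
grip_force: 0.0
```

```bash
cat > w.py <<'E'
from h import *
for _ in range(3): st(); p,d=read_camera('wrist')
c=get_calibration('wrist');K=c['intrinsics'];H=c['hand_eye']
for u,v in [(322,100),(322,200),(322,215),(322,225),(322,238),(322,242)]:
    z=d[v,u];print((u,v),(H@[(u-K[0,2])/K[0,0]*z,-(v-K[1,2])/K[1,1]*z,-z,1])[:3].round(4))
E
python3 w.py
```

```text
2.9 [ 0.5011 -0.2753  0.1218] [ 3.142  0.    -0.1  ] [0.08 0.08 0.89] 0.0009
2.95 [ 0.5012 -0.2753  0.1219] [ 3.141 -0.    -0.1  ] [ 0.14  0.19 -0.48] 0.0001
3.0 [ 0.5012 -0.2753  0.1219] [ 3.141 -0.    -0.1  ] [ 0.53 -0.3  -0.4 ] 0.0006
(322, 100) [ 0.0755  0.0001 -0.0051]
(322, 200) [ 0.0223  0.     -0.0022]
(322, 215) [ 0.0138  0.     -0.0031]
(322, 225) [ 0.0087  0.     -0.0053]
(322, 238) [ 0.0103  0.0001 -0.0293]
(322, 242) [ 0.0103  0.0001 -0.0345]
```

No contact yet at 0.122. The closed finger tips really do end about 29 mm behind the reported TCP, so I expect contact near z = 0.097. I'll go down in steps and watch the force.

Call:
send_rows(
  targets=[
    {"translation": [0, 0, 0.5], "spin": 0, "jaw": 0},
    {"translation": [0, 0, 1.0], "spin": 0, "jaw": 0},
    {"translation": [0, 0, 1.5], "spin": 0, "jaw": 0},
    {"translation": [0, 0, 2.0], "spin": 0, "jaw": 0},
    {"translation": [0, 0, 2.0], "spin": 0, "jaw": 0},
  ],
)

```text
time: 3.55
tool_pos: [0.5006, -0.2749, 0.1008]
tool_rot: [-3.141, 0.002, -0.1]
contact_force: [0.2, -0.3, -0.1]
opening: 0.0002
grip_force: 0.0
```

```bash
python3 w.py
```

```text
3.55 [ 0.5006 -0.2749  0.1008] [-3.141e+00  2.000e-03 -1.000e-01] [ 0.16 -0.26 -0.05] 0.0002
3.6 [ 0.5009 -0.2751  0.1013] [-3.141e+00  1.000e-03 -1.000e-01] [-0.22  0.62 -0.46] 0.0003
3.65 [ 0.5011 -0.2752  0.1016] [-3.141  0.    -0.1  ] [-0.63 -0.54 -0.1 ] 0.0004
(322, 100) [ 0.0751  0.0001 -0.0258]
(322, 200) [ 0.0285  0.0001 -0.0255]
(322, 215) [ 0.0202  0.0001 -0.0232]
(322, 225) [ 0.0151  0.     -0.024 ]
(322, 238) [ 0.0106  0.0001 -0.0301]
(322, 242) [ 0.0108  0.0001 -0.0359]
```

Call:
send_rows(
  targets=[
    {"translation": [0, 0, 0.2], "spin": 0, "jaw": 0},
    {"translation": [0, 0, 0.4], "spin": 0, "jaw": 0},
    {"translation": [0, 0, 0.6], "spin": 0, "jaw": 0},
    {"translation": [0, 0, 0.6], "spin": 0, "jaw": 0},
    {"translation": [0, 0, 0.6], "spin": 0, "jaw": 0},
  ],
)

```text
time: 4.2
tool_pos: [0.5011, -0.2754, 0.0959]
tool_rot: [3.141, -0.0, -0.1]
contact_force: [-1.4, -0.3, 2.5]
opening: 0.0005
grip_force: 1.0
```

```bash
python3 w.py
```

```text
4.2 [ 0.5011 -0.2754  0.0959] [ 3.141 -0.    -0.1  ] [-1.45 -0.35  2.53] 0.0005
4.25 [ 0.5011 -0.2754  0.096 ] [ 3.141 -0.    -0.1  ] [-1.2  -0.97  1.76] 0.0004
4.3 [ 0.5012 -0.2754  0.0959] [ 3.141 -0.    -0.1  ] [-1.72 -0.43  1.36] 0.0004
(322, 100) [ 0.075   0.0001 -0.0303]
(322, 200) [ 0.0289  0.0001 -0.027 ]
(322, 215) [ 0.0212  0.0001 -0.0265]
(322, 225) [ 0.0161  0.0001 -0.0266]
(322, 238) [ 0.0101  0.0001 -0.0288]
(322, 242) [ 0.0108  0.0001 -0.0357]
```

Contact at about z = 0.097, as expected. Now I'll press to 10 mm depth.

Call:
send_rows(
  targets=[
    {"translation": [0, 0, 0.3], "spin": 0, "jaw": 0},
    {"translation": [0, 0, 0.6], "spin": 0, "jaw": 0},
    {"translation": [0, 0, 0.85], "spin": 0, "jaw": 0},
    {"translation": [0, 0, 0.85], "spin": 0, "jaw": 0},
    {"translation": [0, 0, 0.85], "spin": 0, "jaw": 0},
  ],
)

```text
time: 4.85
tool_pos: [0.5011, -0.2753, 0.0872]
tool_rot: [-3.142, 0.0, -0.1]
contact_force: [-1.4, -0.8, 1.9]
opening: 0.0002
grip_force: 1.1
```

Call:
send_rows(
  targets=[
    {"translation": [0, 0, -2], "spin": 0, "jaw": 0},
    {"translation": [0, 0, -5], "spin": 0, "jaw": 0},
    {"translation": [0, 0, -9], "spin": 0, "jaw": 0},
    {"translation": [0, 0, -11], "spin": 0, "jaw": 0},
    {"translation": [0, 0, -11], "spin": 0, "jaw": 0},
  ],
)

```text
time: 5.35
tool_pos: [0.5027, -0.276, 0.2005]
tool_rot: [3.139, -0.006, -0.1]
contact_force: [-0.0, -1.3, 0.6]
opening: 0.0006
grip_force: 0.0
```

```bash
cat > w2.py <<'E'
from h import *
st(); s=monitor.observe(); p,d=read_camera('wrist')
c=get_calibration('wrist');K=c['intrinsics'];H=c['hand_eye']
m=R.from_euler("xyz",s["tool_rot"]).as_matrix()
f=lambda u,v:(m@(H@[(u-K[0,2])/K[0,0]*d[v,u],-(v-K[1,2])/K[1,1]*d[v,u],-d[v,u],1])[:3]+s["tool_pos"]).round(4)
for v in (60,100,140,180,200,215,225,232): print(v,f(322,v),p[v,322])
cv2.imwrite('pics/w_open.png',p[:,:,::-1])
E
python3 w2.py
```

```text
5.35 [ 0.5027 -0.276   0.2005] [ 3.139 -0.006 -0.1  ] [-0.03 -1.29  0.58] 0.0006
60 [ 0.6071 -0.2866  0.1268] [192 190 175]
100 [ 0.5798 -0.2838  0.1354] [161 171 171]
140 [ 0.5528 -0.2811  0.1435] [166 177 175]
180 [ 0.5254 -0.2783  0.1486] [189 185 173]
200 [ 0.5125 -0.277   0.155 ] [104 106 110]
215 [ 0.5027 -0.276   0.1587] [107 107 110]
225 [ 0.496  -0.2753  0.1605] [106 105 109]
232 [ 0.4899 -0.2747  0.1579] [195 192 179]
```

The hatch is springing open. I'll hold about three seconds and shift over the raised pad (13 mm toward the hinge).

Call:
send_rows(
  targets=[
    {"translation": [0.4, 0, 0], "spin": 0, "jaw": 0},
    {"translation": [0.8, 0, 0], "spin": 0, "jaw": 0},
    {"translation": [1.2, 0, 0], "spin": 0, "jaw": 0},
    {"translation": [1.2, 0, 0], "spin": 0, "jaw": 0},
    {"translation": [1.2, 0, 0], "spin": 0, "jaw": 0},
  ],
)

```text
time: 5.9
tool_pos: [0.5131, -0.2763, 0.1967]
tool_rot: [-3.141, 0.001, -0.1]
contact_force: [-0.7, -0.1, 0.5]
opening: 0.0005
grip_force: 0.0
```

```bash
python3 w2.py
```

```text
5.9 [ 0.5131 -0.2763  0.1967] [-3.141e+00  1.000e-03 -1.000e-01] [-0.73 -0.15  0.52] 0.0005
60 [ 0.6178 -0.2868  0.1159] [162 158 149]
100 [ 0.5896 -0.284   0.1391] [153 164 161]
140 [ 0.5635 -0.2813  0.1476] [155 164 163]
180 [ 0.5379 -0.2788  0.1567] [169 167 158]
200 [ 0.5258 -0.2776  0.1633] [116 115 113]
215 [ 0.517  -0.2767  0.1685] [100 100 103]
225 [ 0.5108 -0.2761  0.1705] [101 102 106]
232 [ 0.5066 -0.2757  0.1722] [101 100 105]
```

View pics/w_open.png

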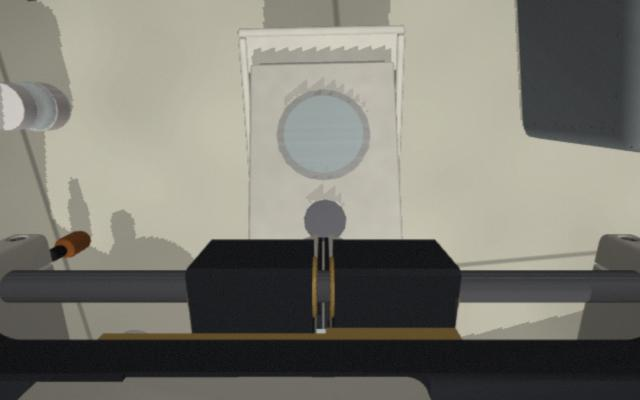

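The hatch stands open, with the pad at (322,220) and pad height measured at 0.169, as given. I'll wait.

Call:
send_rows(
  targets=[
    {"translation": [0, 0, 0], "spin": 0, "jaw": 0},
    {"translation": [0, 0, 0], "spin": 0, "jaw": 0},
    {"translation": [0, 0, 0], "spin": 0, "jaw": 0},
    {"translation": [0, 0, 0], "spin": 0, "jaw": 0},
    {"translation": [0, 0, 0], "spin": 0, "jaw": 0},
  ],
)

```text
time: 6.45
tool_pos: [0.5131, -0.2765, 0.1974]
tool_rot: [3.141, -0.0, -0.1]
contact_force: [-0.1, 0.4, -0.3]
opening: 0.0006
grip_force: 0.0
```

Call:
send_rows(
  targets=[
    {"translation": [0, 0, 0], "spin": 0, "jaw": 0},
    {"translation": [0, 0, 0], "spin": 0, "jaw": 0},
    {"translation": [0, 0, 0], "spin": 0, "jaw": 0},
    {"translation": [0, 0, 0], "spin": 0, "jaw": 0},
    {"translation": [0, 0, 0], "spin": 0, "jaw": 0},
  ],
)

```text
time: 6.95
tool_pos: [0.5131, -0.2765, 0.1973]
tool_rot: [3.141, -0.0, -0.1]
contact_force: [-0.1, -0.2, -0.3]
opening: 0.0004
grip_force: 0.0
```

Call:
send_rows(
  targets=[
    {"translation": [0, 0, 0], "spin": 0, "jaw": 0},
    {"translation": [0, 0, 0], "spin": 0, "jaw": 0},
    {"translation": [0, 0, 0], "spin": 0, "jaw": 0},
    {"translation": [0, 0, 0], "spin": 0, "jaw": 0},
    {"translation": [0, 0, 0], "spin": 0, "jaw": 0},
  ],
)

```text
time: 7.45
tool_pos: [0.5131, -0.2764, 0.1973]
tool_rot: [3.142, -0.0, -0.1]
contact_force: [1.5, 0.2, -0.0]
opening: 0.0004
grip_force: 0.0
```

Call:
send_rows(
  targets=[
    {"translation": [0, 0, 0], "spin": 0, "jaw": 0},
    {"translation": [0, 0, 0], "spin": 0, "jaw": 0},
    {"translation": [0, 0, 1], "spin": 0, "jaw": 0},
    {"translation": [0, 0, 2.5], "spin": 0, "jaw": 0},
    {"translation": [0, 0, 4], "spin": 0, "jaw": 0},
  ],
)

```text
time: 7.95
tool_pos: [0.513, -0.2764, 0.1563]
tool_rot: [3.142, 0.0, -0.1]
contact_force: [-0.0, 0.5, -0.0]
opening: 0.0001
grip_force: 0.0
```

Call:
send_rows(
  targets=[
    {"translation": [0, 0, 1], "spin": 0, "jaw": 0},
    {"translation": [-0.2, 0, 2], "spin": 0, "jaw": 0},
    {"translation": [-0.5, 0, 3], "spin": 0, "jaw": 0},
    {"translation": [-0.8, 0, 4], "spin": 0, "jaw": 0},
    {"translation": [-1.0, 0, 5], "spin": 0, "jaw": 0},
  ],
)

```text
time: 8.45
tool_pos: [0.5029, -0.2756, 0.1068]
tool_rot: [3.141, -0.001, -0.1]
contact_force: [-0.6, 0.2, 1.5]
opening: 0.0002
grip_force: 1.0
```

Call:
send_rows(
  targets=[
    {"translation": [-0.1, 0, 0.7], "spin": 0, "jaw": 0},
    {"translation": [-0.2, 0, 1.4], "spin": 0, "jaw": 0},
    {"translation": [-0.2, 0, 1.95], "spin": 0, "jaw": 0},
    {"translation": [-0.2, 0, 1.95], "spin": 0, "jaw": 0},
    {"translation": [-0.2, 0, 1.95], "spin": 0, "jaw": 0},
  ],
)

```text
time: 8.95
tool_pos: [0.5012, -0.2753, 0.0879]
tool_rot: [3.141, -0.0, -0.1]
contact_force: [-0.5, -0.2, 2.0]
opening: 0.0009
grip_force: 1.1
```

Call:
send_rows(
  targets=[
    {"translation": [0, 0, -0.7], "spin": 0, "jaw": 0},
    {"translation": [0, 0, -1.5], "spin": 0, "jaw": 0},
    {"translation": [0, 0, -4], "spin": 0, "jaw": 0},
    {"translation": [0, 0, -8], "spin": 0, "jaw": 0},
    {"translation": [0, 0, -11], "spin": 0, "jaw": 0},
  ],
)

```text
time: 9.45
tool_pos: [0.5013, -0.2752, 0.2005]
tool_rot: [3.141, -0.001, -0.1]
contact_force: [-0.0, -1.2, 1.2]
opening: 0.0007
grip_force: 0.0
```

Call:
send_rows(
  targets=[
    {"translation": [0, 0, 0], "spin": 0, "jaw": 0},
    {"translation": [0, 0, 0], "spin": 0, "jaw": 0},
    {"translation": [0, 0, 0], "spin": 0, "jaw": 0},
    {"translation": [0, 0, 0], "spin": 0, "jaw": 0},
    {"translation": [0, 0, 0], "spin": 0, "jaw": 0},
  ],
)

```text
time: 9.95
tool_pos: [0.5007, -0.275, 0.1968]
tool_rot: [-3.141, 0.002, -0.1]
contact_force: [0.1, 0.2, 0.7]
opening: 0.0006
grip_force: 0.0
```

```bash
python3 w2.py; python3 -c "
from h import *
p,d=read_camera('top');o,r=ray('top',(199.3,228));print('vial pad',o+r*np.median(d[226:231,197:202]))"
```

```text
9.95 [ 0.5007 -0.275   0.1968] [-3.141e+00  2.000e-03 -1.000e-01] [0.08 0.2  0.72] 0.0006
60 [ 0.6042 -0.2852  0.1259] [204 201 188]
100 [ 0.5775 -0.2825  0.1272] [172 183 180]
140 [ 0.5493 -0.2797  0.1271] [167 180 177]
180 [ 0.5191 -0.2767  0.1256] [203 199 185]
200 [ 0.504  -0.2751  0.1283] [102 101 107]
215 [ 0.4917 -0.2739  0.1273] [104 102 107]
225 [ 0.4828 -0.273   0.1253] [204 200 188]
232 [ 0.4771 -0.2724  0.1259] [208 203 190]
vial pad [0.52580051 0.29760302 0.12727863]
```

The drying box hatch is level and latched with its pad at 0.127, and the vial box is still shut. The arm is clear, so I'll hand in.

```bash
python3 -c "
from h import *
print(job.hand_in())"
```

```text
the job is handed in; nothing more can be done
None
```

The windowed drying box was pressed open, stood open for about three seconds and was pressed shut again; camera depth shows its hatch level and latched, the windowless box's hatch still shut, and the job was handed in at about 10 s.

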